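Clamp the crank shaft of a tube mixer

TASK

Turn the crank of the green tube mixer until the flat of its shaft (copper-coloured stripe) faces straight up, under the hub's setscrew. Then take the red-handled hex key from its blue stand, seat it fully in the setscrew without leaning hard on it, and tighten clockwise until the screw has come up against the flat and has turned clearly stiffer: snug, not forced. Put the key back upright in its stand and leave everything else on the bench where it is.

Things in the scene. Friction and masses are not known exactly. Their poses are not given: they have to be found in the camera images.
- mixer: Fixed hand-driven tube mixer. Origin on the table under the setscrew; own x away from the robot at yaw 0, own y along the shaft towards the crank, z up. At y -120 to -36 mm a green gearbox 130 mm wide, 106 high; then the aluminium hub, 64 wide, y -34 to +28, 103 high, setscrew in its top at x = y = 0. The shaft (24 mm dia) leaves the hub at +y, 70 mm up.
- shaft (a joint): Angle of the crank shaft about its axis (mixer's y), rad; 0 = the flat (copper stripe) faces straight up at the setscrew; positive = its top turned to mixer's +x. Turns from -0.9 to 1.5, stays where left (friction 0.15 N m, 2.5 N at the handle). Starts at 0.5 to 1.25. Good within 0.1; farther off, the screw lands on the round of the shaft and jams short of 0.
- crank_grip (a point): Middle of the crank's black handle, a round bar 14 mm dia, 48 mm long, parallel to the shaft, 60 mm from its axis, at mixer's y = 112 mm; the crank arm (y 75 to 87) is on its hub side, nothing beyond. At shaft angle 0 the crank leans 0.35 rad from vertical to mixer's -x. Handle height: 70 + 60 cos(shaft - 0.35) mm above the table.
- shaft_centre (a point): Fixed point on the shaft's axis, straight below the setscrew, 70 mm above the table; axes as the mixer's.
- screw_mouth (a point): Fixed point at the centre of the setscrew's mouth, in the hub's top, 102 mm above the table. The hex socket opens upward, 15 mm across flats, 13 mm deep, and starts at any angle; the point does not turn with it, so turn the key under light pressure (5 to 10 N) till it drops in.
- screw (a joint): Turn of the setscrew, rad, growing clockwise from above (tightening). Starts at -0.8 to -0.45, turns at 0.2 N m, meets the flat at 0, then stiffens: about 0.28 N m at 0.12, 0.35 at 0.25, 0.45 at 0.4; stays where left (eases back to 0.33 from beyond). Snug is 0.12 to 0.5 (best 0.25); above 0.6 the thread strips. On the round of the shaft it jams near -0.25 (0.5 N m or more).
- bush (a joint): How far the setscrew in its sprung bush is pushed down, m: 0 unloaded, 1 mm per 15 N of downward push on the screw. Pressing it more than 2 mm (30 N) damages it; 5 to 10 N is plenty.
- key: Loose hex key, 120 g, upright in the stand. Origin at its tip, z up. Steel hex shank 14 mm across flats, 75 mm long (last 3 mm an 11 mm round pilot that enters the socket at any turn), black collar 32 mm dia at 75 to 80 mm, red handle 80 to 125 mm above the tip, 36 mm in own x, 20 in own y (grasp across the 20). About 4 degrees of play either way in the socket; seated, its tip is 13 mm below the mouth.
- stand: Fixed blue block 72 x 72 mm, 80 mm high, origin at the centre of its underside, z up. It holds the key in its hole.
- stand_mouth (a point): Centre of the stand's hole at its top, 80 mm above the table: a round upright hole 22 mm dia right through. The key hangs in it by its collar resting on the top, its tip then 5 mm above the table.
- tube_rack: Orange rack of tubes, 100 x 170 x 70 mm, leave alone; origin under its centre.
- media_bottle: Glass bottle with blue cap, 72 mm dia, 150 mm high, leave alone; origin under its centre.
- calculator: Black calculator 75 x 120 x 16 mm, leave alone; origin under its centre.
- tip_box: White tip box with yellow lid 88 x 128 x 55 mm, leave alone; origin under its centre.
- beaker: Glass beaker 68 mm dia, 85 mm high, leave alone; origin under its centre.
- reagent_jar: White jar with yellow cap, 56 mm dia, 70 mm high, leave alone; origin under its centre.
There are look-alikes about, which are no part of the job. Several things have the shape of the key; the one meant has the colours described above.

How it is judged:
By the outcome, as a careful person would: the job done as asked, in the order asked, and still so for the second after the job is handed in, with the robot touching nothing.
It also fails if it takes over 72 s, if anything falls off the work surface, if the arm or the gripper's body presses on something with over 40 N, if the wrist force passes 120 N, or if a joint passes its speed limit or range.

ROBOT

A 6-joint arm with a two-finger parallel gripper is mounted at the origin on the work surface. World frame = base frame: x ahead of the robot, y to its left, z up, the work surface at z = 0. Lengths are in mm, angles in degrees, forces in N, time in s.
With the tool pointing down it reaches from about 375 to 750 mm from the base axis. Payload 9 kg.
Tool frame: the origin (TCP) lies midway between the tips of the shut fingers; the grasp point (between the pads) lies bot.grasp_offset behind it (bot.grasp_offset is the distance from the TCP to the grasp point, in mm); y points along the fingers, z is the direction in which the jaws open and shut, and the axes are right-handed (so a half turn about y gives the same grasp; the last joint's range is limited). The gripper opens to 85 mm and grips with 20 to 120 N. Pads are 22 mm wide; open, the fingers measure 114 mm over their backs; the gripper's body (76 mm by 85 mm) begins 54 mm behind the grasp point. The pads swing forward as they close: fully open they stand 13 mm farther back than shut.
Start: joints at [-87.302, 5.964, 5.575, 89.605, 0, 77.527], TCP at [157.038, -579.116, 231.331] pointing down, gripper open.
Joint ranges: [-171.21, 171.21], [-48.23, 106.86], [-62.78, 66.21], [-105.2, 120.99], [-86.42, 89.51], [-180, 180]. Speed limits (degrees/s): [127.2, 127.2, 147.25, 180, 180, 180].

INTERFACE

Orientations are given as [roll, pitch, yaw] about the fixed x, y, z axes, in that order (R = Rz(yaw) Ry(pitch) Rx(roll)).
In Python, from workcell import bot gives the robot as it stands. Calls block until the motion is done:
- bot.move_to(position, orientation): joint-space move of the TCP to a pose.
- bot.line_to(position, rotation=None, velocity=150): straight line of the TCP; rotation=None keeps the orientation; velocity is the mean speed in mm/s.
- bot.move_joints(angles): joint-space move.
- bot.set_gripper(opening, newtons=None): finger opening in mm; newtons is the grip in N (None keeps the last); returns when the fingers have stopped.
- bot.wait(seconds).
- bot.solve_ik(position, orientation): joint angles nearest the present ones, or None.
- bot.get_state(): the state.
- bot.snapshot(name): name is "scene" or "side" or "wrist"; returns a dict with "image" (420x560x3 uint8, red, green, blue), "z_map" (420x560 float32, mm along the optical axis (not along the pixel's ray), 0 where there is no reading), "vfov" (degrees; the focal length in pixels is half the picture's height over the tangent of half this angle, whatever the lens; pixels are square), "cx", "cy" (the principal point, pixels), "R" (3x3) and "t" (3): a world point X has camera coordinates R X + t. Camera axes: x right, y down, z forward; pixel columns grow to the right and rows downward; lengths in mm; the calibration is good to about 2 mm. A picture is of the moment at which its call begins.
A pose or a line that the arm cannot do raises bot.MotionError and nothing moves.
- bot.hand_in(): hands the job in, once; it reports no verdict.
The state is a dict: "t": time; "joint_positions": joint angles; "dq": joint speeds; "tau": joint torques, N m; "tcp_pos": TCP position; "tcp_rot": TCP orientation; "contact_force": force on the tool from outside, world axes, zero at the start; "moment": the same for the moment, N m; "finger_gap": finger opening in mm.
Only numpy, scipy, OpenCV 4.12 (cv2) and the standard library are available. Lean on these libraries where they do the work, as an engineer would, in place of code of your own. Each camera call takes 0.05 s, during which the arm holds its last target.

## Working session

There is one attempt and no reset: what is moved stays moved. The work goes in short steps, each a Python script; the robot and the scene stay as the last script left them, time stands still between calls to the robot, and variables do not carry over. Pictures are saved under pics/ and viewed, and the job is handed in when it is done.

```bash
ls -la; mkdir -p pics; python3 - <<'E'
from workcell import bot
import cv2, numpy as np
s=bot.get_state(); print(s, bot.grasp_offset)
for n in ["scene","side","wrist"]:
    d=bot.snapshot(n); cv2.imwrite(f"pics/{n}0.png",d["image"][:,:,::-1]); np.savez(f"{n}0.npz",**d)
    print(n,d["vfov"],d["cx"],d["cy"],d["R"].tolist(),d["t"])
E
```

```text
total 12
drwxr-xr-x  3 agent agent 4096 Dec  6 10:59 .
drwxr-xr-x 23 root  root  4096 Dec  6 10:59 ..
drwxr-xr-x  2 agent agent 4096 Dec  6 10:59 pics
{'t': 0.0, 'joint_positions': array([-8.73003193e+01,  5.99754503e+00,  5.52670262e+00,  8.96071133e+01,
       -3.50347224e-03,  7.75266824e+01]), 'dq': array([ 0.01924116,  0.05477331,  0.02545323, -0.0297046 ,  0.05827972,
       -0.03623812]), 'tau': array([-6.13976426e-04, -5.56934881e+01,  5.03647757e+01,  1.72733876e-02,
       -2.66448833e-04,  2.52357943e-06]), 'tcp_pos': array([ 157.01404705, -578.72223373,  230.52989641]), 'tcp_rot': array([-9.00768724e+01,  1.34164823e-02, -1.64827008e+02]), 'contact_force': array([-0.42045014,  0.40095202,  0.48764416]), 'moment': array([0.03162658, 0.03840889, 0.01458456]), 'finger_gap': 85.28039559132621} 18.700000000000003
scene 47.19389470077624 281.5742868865399 211.40613801920404 [[-0.5237510176354059, 0.8517027768784693, 0.01694849206805493], [0.5879974156694531, 0.37583942326796227, -0.716242812936821], [-0.6163959041816558, -0.36516723261419526, -0.697645312127136]] [ 266.68186551 -245.55604849 1609.37553566]
side 48.19177697054845 280.06442469416504 207.2405806722139 [[-0.7877362882105443, -0.615997407904369, -0.004328243451201231], [-0.33511911748251927, 0.43442406043307297, -0.8360448031143903], [0.5168817247049965, -0.6571323528574288, -0.5486441045833337]] [431.66050975 261.35250144 984.05971767]
wrist 67.86942337534612 275.64036952440017 211.75299081162328 [[0.26204246324308283, -0.9650561561885791, -0.0006023786375550558], [-0.9109094598793968, -0.24754601203994556, 0.33009836083407834], [-0.3187125717001509, -0.08595107518608766, -0.9439463487479746]] [-598.87812445  -43.51376824  380.79394846]
```

View pics/scene0.png

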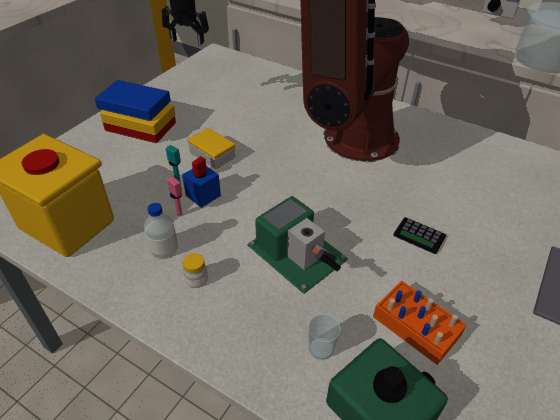

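View pics/side0.png

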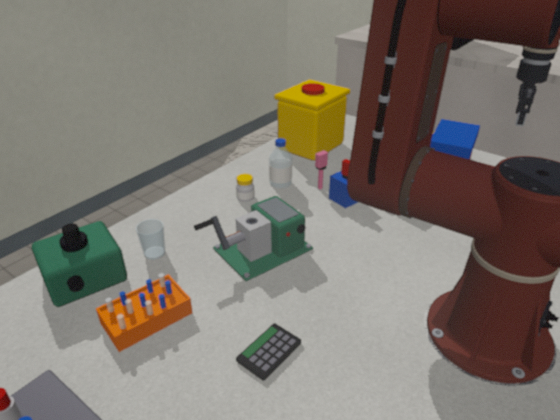

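View pics/wrist0.png

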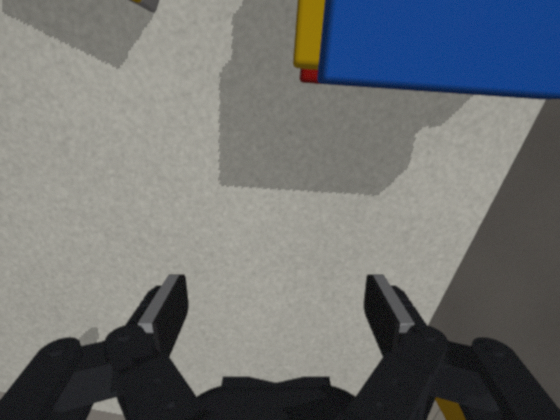

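Scene: red key in its blue stand at about (200,175), green mixer with grey hub (setscrew about (307,232)) and crank towards (335,262). Side: setscrew about (252,221), crank handle about (205,224). The pink and teal keys are look-alikes. I'll zoom in next.

```bash
cat > h.py <<'E'
import numpy as np, cv2
def K(d):
    f=d["image"].shape[0]/2/np.tan(np.radians(float(d["vfov"]))/2); return f,float(d["cx"]),float(d["cy"])
def ray(d,u,v):
    f,cx,cy=K(d); R=np.array(d["R"]);t=np.array(d["t"])
    return -R.T@t, R.T@np.array([(u-cx)/f,(v-cy)/f,1.0])
def plane(d,u,v,z):
    o,r=ray(d,u,v); return o+r*(z-o[2])/r[2]
def depthpt(d,u,v):
    o,r=ray(d,u,v); return o+r*float(d["z_map"][int(round(v)),int(round(u))])
def cloud(d):
    f,cx,cy=K(d); z=d["z_map"]; h,w=z.shape
    u,v=np.meshgrid(np.arange(w),np.arange(h))
    C=np.stack([(u-cx)/f*z,(v-cy)/f*z,z],-1)
    return (C-np.array(d["t"]))@np.array(d["R"])
def proj(d,X):
    f,cx,cy=K(d); c=np.array(d["R"])@np.asarray(X,float)+np.array(d["t"]); return np.array([cx+f*c[0]/c[2],cy+f*c[1]/c[2]])
def two(d1,p1,d2,p2):
    o1,r1=ray(d1,*p1);o2,r2=ray(d2,*p2)
    A=np.stack([r1,-r2],1);s=np.linalg.lstsq(A,o2-o1,rcond=None)[0]
    a=o1+s[0]*r1;b=o2+s[1]*r2; return (a+b)/2,np.linalg.norm(a-b)
def crop(d,x0,x1,y0,y1,k,name):
    im=d["image"][y0:y1,x0:x1,::-1]
    cv2.imwrite(name,cv2.resize(im,None,fx=k,fy=k,interpolation=cv2.INTER_CUBIC))
E
python3 - <<'E'
from h import *
s=np.load("scene0.npz");w=np.load("side0.npz")
crop(s,150,350,140,290,4,"pics/sc.png"); crop(w,180,370,140,280,4,"pics/sd.png")
for n,d,u,v in [("screw",s,307,232),("screw",w,252,221),("table",s,380,270),("key",s,199,164),("key",w,347,168)]:
    print(n,depthpt(d,u,v))
E
```

```text
screw [553.61760882  97.96016752  93.23947469]
screw [560.90679745  95.18340079  96.629182  ]
table [490.92094919 278.2444335    1.25251613]
key [ 519.47751275 -257.27829541  126.86070182]
key [ 502.9038895  -255.53006495  113.17214045]
```

View pics/sc.png

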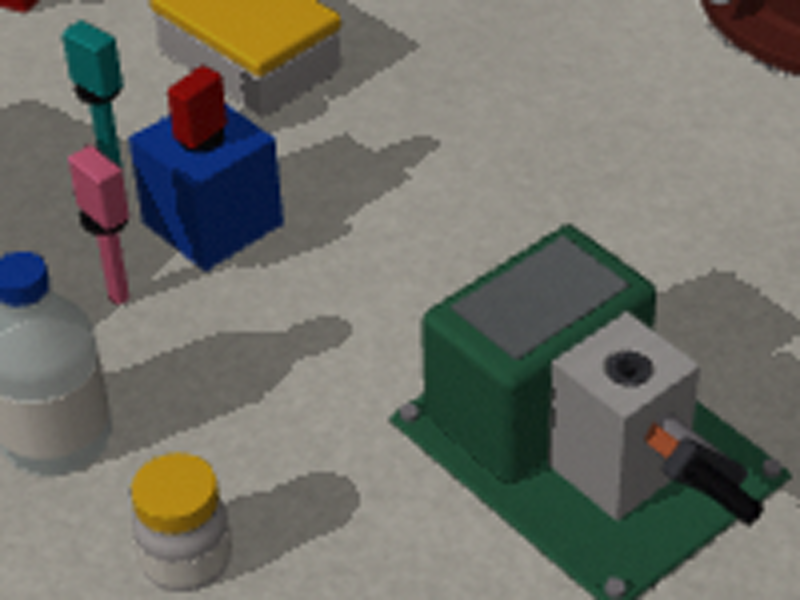

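View pics/sd.png

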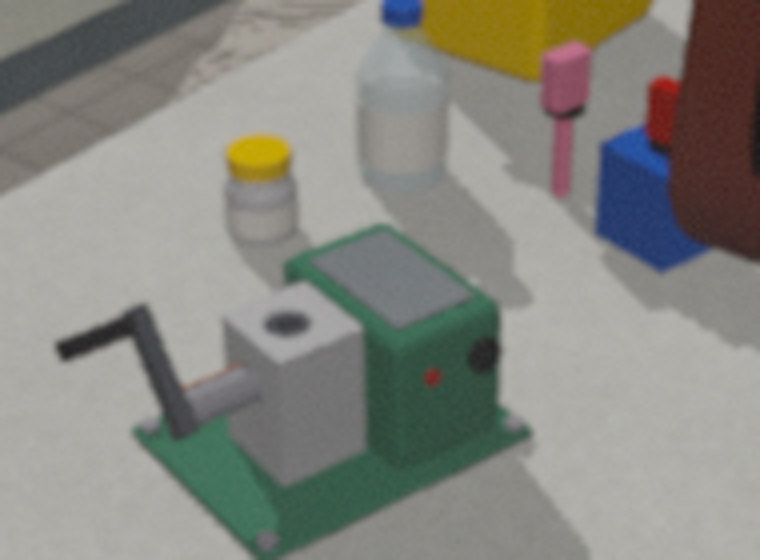

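```bash
python3 - <<'E'
from h import *
s=np.load("scene0.npz");w=np.load("side0.npz")
S=lambda x,y:(150+x/4-.4,140+y/4-.4); W=lambda x,y:(180+x/4-.4,140+y/4-.4)
print("mouth",plane(s,*S(628,368),102),plane(w,*W(288,323),102),two(s,S(628,368),w,W(288,323)))
print("hub corners scene",[plane(s,*S(*p),103).round(1) for p in [(628,314),(553,368),(624,420),(698,366)]])
print("hub corners side",[plane(w,*W(*p),103).round(1) for p in [(302,284),(224,321),(282,365),(363,328)]])
print("handle end",two(s,S(757,514),w,W(62,352)))
print("stand corners scene",[plane(s,*S(*p),80).round(1) for p in [(131,137),(204,180),(276,138)]])
print("stand cornside",[plane(w,*W(*p),80).round(1) for p in [(600,147),(663,182)]])
print("handle top corners scene",[plane(s,*S(*p),130).round(1) for p in [(169,90),(207,68),(224,78),(188,102)]])
E
```

```text
mouth [560.43700806 100.15946928 102.        ] [558.31148979  99.37357326 102.        ] (array([559.12775817,  99.12813708, 100.99277561]), np.float64(1.1981861062252745))
hub corners scene [array([521.3,  78. , 103. ]), array([585.5,  62.6, 103. ]), array([599. , 119.2, 103. ]), array([537.2, 135.3, 103. ])]
hub corners side [array([578.6,  62.5, 103. ]), array([589.8, 122.8, 103. ]), array([531.6, 135.5, 103. ]), array([517.6,  76.5, 103. ])]
handle end (array([629.88024058, 219.43477966, 116.1440935 ]), np.float64(2.1884238588541325))
stand corners scene [array([ 535.3, -309.5,   80. ]), array([ 543.7, -238.5,   80. ]), array([ 481.8, -224.3,   80. ])]
stand cornside [array([ 546.6, -234.5,   80. ]), array([ 483.6, -219.4,   80. ])]
handle top corners scene [array([ 526.4, -275.8,  130. ]), array([ 493.6, -269.4,  130. ]), array([ 496.1, -252.8,  130. ]), array([ 529.5, -257. ,  130. ])]
```

```bash
cat >> h.py <<'E'
from scipy.spatial.transform import Rotation as Ro
def Rt(rpy): return Ro.from_euler('xyz',rpy,degrees=True).as_matrix()
E
python3 - <<'E'
from h import *
from workcell import bot
d=np.load("wrist0.npz"); st=bot.get_state()
c=-d["R"].T@d["t"]; T=Rt(st["tcp_rot"]); print("cam in tool",T.T@(c-st["tcp_pos"]),"cam z in tool",T.T@d["R"][2],"cam x in tool",T.T@d["R"][0])
# candidate viewing poses: mixer / stand
for tgt,psi in [((559,100,102),-13-90),((559,100,102),-13+90),((510,-265,110),-10),((510,-265,110),170)]:
    q=[-90,0,psi]; T2=Rt(q); off=T2@(T.T@(c-st["tcp_pos"])); zc=T2@(T.T@d["R"][2])
    for h in (200,260):
        # camera centre so that optical axis hits tgt, at distance so TCP z = tgt z + h
        L=(tgt[2]+h+off[2]-tgt[2])/-zc[2]; cam=np.array(tgt)-zc*L; p=cam-off
        print(tgt,psi,h,p.round(0),bot.solve_ik(p,q))
E
```

```text
cam in tool [ -84.7852599  -142.71284263   -0.82608165] cam z in tool [3.30292029e-01 9.43878699e-01 4.20834718e-04] cam x in tool [-3.06178056e-04 -3.38715666e-04  9.99999896e-01]
(559, 100, 102) -103 200 [568. 134. 302.] [  0.4526846    4.70179703  11.64711245  96.94531542   0.
 103.4526846 ]
(559, 100, 102) -103 260 [572. 155. 362.] [  2.48449215   9.30098465  23.04954776 103.74856311   0.
 105.48449215]
(559, 100, 102) 77 200 [550.  66. 302.] [ -6.69131988  -0.37262902   6.45331905  96.82594807   0.
 -83.69131988]
(559, 100, 102) 77 260 [546.  45. 362.] [ -8.92878206   1.13892643  14.41077621 103.27184979   0.
 -85.92878206]
(510, -265, 110) -10 200 [ 476. -258.  310.] [-42.36260777  -2.39506408   5.3096567   97.70472077   0.
 -32.36260777]
(510, -265, 110) -10 260 [ 455. -255.  370.] [-43.6370396   -3.00897788  11.18117795 104.19015583   0.
 -33.6370396 ]
(510, -265, 110) 170 200 [ 544. -272.  310.] [-38.82096561   9.58488875  17.75858877  98.17370003   0.
 151.17903439]
(510, -265, 110) 170 260 [ 565. -275.  370.] [-37.87442118  16.83230598  32.56228455 105.72997858   0.
 152.12557882]
```

```bash
python3 - <<'E'
from h import *
from workcell import bot
def look(n,p,q):
    bot.move_to(p,q); d=bot.snapshot("wrist"); np.savez(n+".npz",**d); cv2.imwrite(f"pics/{n}.png",d["image"][:,:,::-1]); print(n,bot.get_state()["t"],bot.get_state()["tcp_pos"])
look("wk",[476,-258,310],[-90,0,-10])
look("wm",[568,150,310],[-90,0,-103])
E
```

```text
wk 1.8833 [ 475.69464501 -258.59593408  309.71599776]
wm 3.9917 [568.1270191  149.43801229 309.99228141]
```

View pics/wk.png

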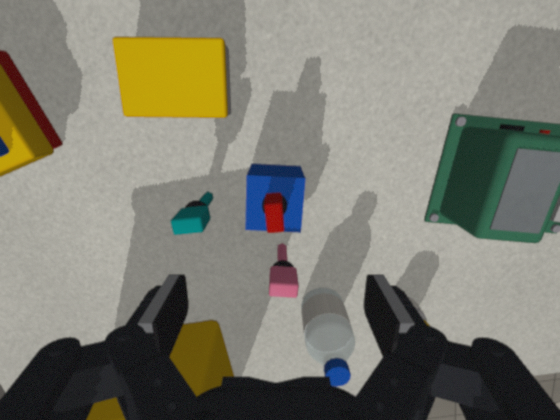

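View pics/wm.png

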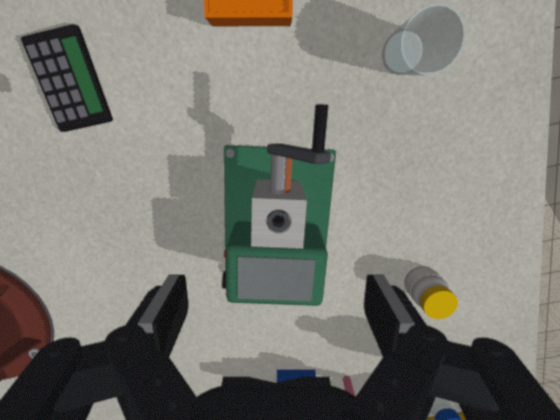

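```bash
python3 - <<'E'
from h import *
d=np.load("wk.npz"); m=np.load("wm.npz")
crop(d,160,370,140,390,3,"pics/wkc.png") if 0 else crop(d,170,350,150,340,3,"pics/wkc.png")
crop(m,210,350,90,310,3,"pics/wmc.png") if 0 else crop(m,215,345,95,255,4,"pics/wmc.png")
def top(d,mask,z):
    cn=max(cv2.findContours(mask.astype(np.uint8),0,1)[0],key=cv2.contourArea)
    P=np.array([plane(d,*p[0],z)[:2] for p in cn],np.float32); return P
im=d["image"].astype(int); r,g,b=im[...,0],im[...,1],im[...,2]
C=cloud(d)
red=(r>120)&(g<50)&(b<50)
reg=np.zeros_like(red); reg[150:250,230:320]=1
red&=reg
zz=C[...,2]; print("red z",np.percentile(zz[red],[5,50,95]))
for name,(u,v) in {"pinktop":(284,285),"tealtop":(187,223),"bottlecap":(337,372),"keytop":(276,222)}.items(): print(name,depthpt(d,u,v).round(1))
blue=(b>80)&(r<50)&reg; print("blue z",np.percentile(zz[blue],[5,50,95]))
top80=blue&(abs(zz-80)<4); P=C[top80][:,:2]; print(cv2.minAreaRect(P.astype(np.float32)))
tr=red&(zz>126);P=C[tr][:,:2];print("redtop",len(P),P.mean(0),cv2.minAreaRect(P.astype(np.float32)))
E
```

```text
red z [128.73261642 129.95934881 131.09983513]
pinktop [ 598.  -269.6  124.5]
tealtop [ 499.4 -363.8  124.9]
bottlecap [ 717.1 -223.2  149.8]
keytop [ 513.5 -264.5  130.8]
blue z [35.73276227 79.81848671 81.19729888]
((508.1157531738281, -265.758056640625), (69.6964111328125, 71.38511657714844), 77.0567398071289)
redtop 437 [ 506.95523865 -265.77926022] ((457.53204345703125, -260.04400634765625), (18.165590286254883, 134.81417846679688), 83.06060791015625)
```

View pics/wkc.png

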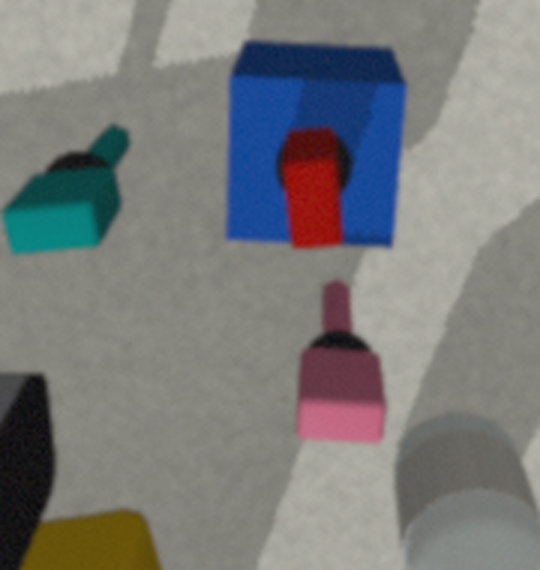

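View pics/wmc.png

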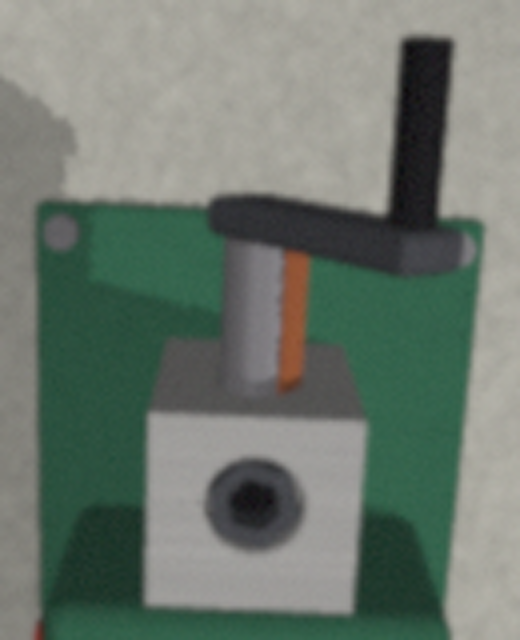

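```bash
python3 - <<'E'
from h import *
d=np.load("wk.npz"); m=np.load("wm.npz"); s=np.load("scene0.npz");w=np.load("side0.npz")
k=lambda x,y:(170+x/3-.33,150+y/3-.33); q=lambda x,y:(215+x/4-.4,95+y/4-.4)
P=np.array([plane(d,*k(*p),130)[:2] for p in [(285,164),(338,160),(343,244),(293,248)]])
print(P.round(1),P.mean(0)); e=(P[3]-P[0]+P[2]-P[1]);print("key yaw",np.degrees(np.arctan2(e[1],e[0])), np.linalg.norm(e)/2)
H=np.array([plane(m,*q(*p),103)[:2] for p in [(148,410),(368,420),(356,613),(143,608)]]);print(H.round(1),H.mean(0))
for a,b in [(0,1),(3,2)]: 
    v=H[b]-H[a]; print("mixer yaw",np.degrees(np.arctan2(v[1],v[0])),np.linalg.norm(v))
for a,b in [(3,0),(2,1)]: 
    v=H[b]-H[a]; print("mixer yaw",np.degrees(np.arctan2(v[1],v[0]))-90,np.linalg.norm(v))
M=plane(m,*q(255,503),102);print("mouth",M)
S=lambda x,y:(150+x/4-.4,140+y/4-.4); W=lambda x,y:(180+x/4-.4,140+y/4-.4)
for n,a,pa,b,pb in [("tip m-s",m,q(427,42),s,S(755,510)),("tip m-w",m,q(427,42),w,W(64,352)),("base m-w",m,q(413,224),w,W(135,318))]:
    print(n,two(a,pa,b,pb))
for yaw in (-13,-14):
    c,sn=np.cos(np.radians(yaw)),np.sin(np.radians(yaw))
    for X in (two(m,q(427,42),w,W(64,352))[0],two(m,q(427,42),s,S(755,510))[0]):
        v=X-np.array([559.5,99.8,70]); x=c*v[0]+sn*v[1]; y=-sn*v[0]+c*v[1]; print(yaw,x,y,v[2],"r",np.hypot(x,v[2]),"shaft",np.arctan2(x,v[2])+.35)
E
```

```text
[[ 491.4 -273.1]
 [ 493.3 -253.9]
 [ 526.  -257.6]
 [ 524.3 -276.3]] [ 508.73297788 -265.20863522]
key yaw -5.992417129793389 32.95001966621676
[[535.7 137.8]
 [597.8 120.4]
 [582.1  60. ]
 [518.3  76.4]] [558.47948542  98.64374758]
mixer yaw -15.69415267413191 64.41598867582567
mixer yaw -14.452187620115664 65.86501568237794
mixer yaw -15.837954243347497 63.833761342505525
mixer yaw -14.525240661812006 62.41894644794684
mouth [559.66293267 102.09595043 102.        ]
tip m-s (array([631.16271457, 219.79321909, 119.51493699]), np.float64(1.1082032302507419))
tip m-w (array([630.20029979, 218.86121578, 116.43592832]), np.float64(3.6352672827578645))
base m-w (array([617.28091003, 174.18348929, 121.11656756]), np.float64(5.981500335155809))
-13 42.10530966468782 131.91379151791855 46.43592831983264 r 62.68295255397506 shaft 1.0865263565713468
-13 42.83340269337116 133.03840386346837 49.51493698831064 r 65.4708283989814 shaft 1.0631725865724322
-14 39.79668371783045 132.6285393859674 46.43592831983264 r 61.15612376419606 shaft 1.0585574858196947
-14 40.50503866268001 133.76568742307052 49.51493698831064 r 63.97176832026433 shaft 1.0356426138911736
```

```bash
cat >> h.py <<'E'
YAW=np.radians(-14.5); EX=np.array([np.cos(YAW),np.sin(YAW),0]); EY=np.array([-np.sin(YAW),np.cos(YAW),0])
M0=np.array([559.4,101.0,0.])
def mix(x,y,z): return M0+EX*x+EY*y+np.array([0,0,z])
def tomix(p): v=np.asarray(p)-M0; return np.array([v@EX,v@EY,v[2]])
def st(bot,l=""):
    s=bot.get_state(); print(l,"t%.2f"%s["t"],s["tcp_pos"].round(1),s["tcp_rot"].round(1),"F",s["contact_force"].round(1),"M",s["moment"].round(2),"gap%.1f"%s["finger_gap"]); return s
E
python3 - <<'E'
from h import *
from workcell import bot
rot=[-90,0,-104.5]; g=18.7
phi=1.05-.35
def hp(phi,dz=0): return mix(60*np.sin(phi),114,70+60*np.cos(phi)-g+dz)
bot.set_gripper(45,20)
bot.move_to(hp(phi,60),rot); st(bot)
d=bot.snapshot("wrist"); np.savez("wh.npz",**d); cv2.imwrite("pics/wh.png",d["image"][:,:,::-1])
E
```

```text
t5.18 [625.7 201.5 158.8] [ -89.9    0.  -104.5] F [-0.6 -0.7  1.7] M [-0.03 -0.07 -0.02] gap44.5
```

View pics/wh.png

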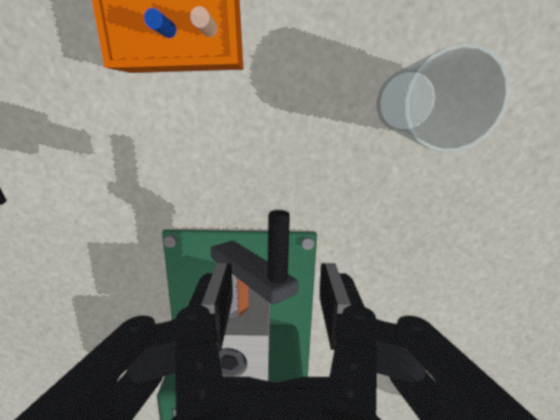

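The handle lies centred between the fingers at (278,245), so I'll go down, grip and swing it.

```bash
python3 - <<'E'
from h import *
from workcell import bot
g=18.7; phi=1.05-.35
def hp(phi,dz=0): return mix(60*np.sin(phi),114,70+60*np.cos(phi)-g+dz)
bot.line_to(hp(phi)); st(bot,"down")
bot.set_gripper(12,20); s=st(bot,"grip"); m=tomix(s["tcp_pos"]); print(m)
for p in np.linspace(phi,-.35,9)[1:]:
    bot.line_to(hp(p),velocity=80); st(bot,"%.2f"%p)
E
```

```text
down t5.78 [625.9 201.6  98.6] [ -89.9    0.  -104.5] F [ 0.   1.  -0.4] M [-0.03 -0.03 -0.01] gap45.3
grip t6.17 [626.6 201.7  98.8] [ -89.8    0.  -104.5] F [ 2.2 -0.3  5.7] M [-0.16 -0.4  -0.15] gap12.9
[ 39.82188146 114.28273737  98.75527212]
0.57 t6.42 [620.8 203.3 103.7] [-8.980e+01  1.000e-01 -1.045e+02] F [ 3.6 -1.6  8.8] M [-0.15 -0.85 -0.16] gap13.0
0.44 t6.67 [614.3 205.  107.7] [-8.980e+01  1.000e-01 -1.045e+02] F [ 4.  -0.9  9.4] M [-0.2  -0.88 -0.12] gap13.5
0.31 t6.92 [607.  206.9 110.5] [-8.980e+01  1.000e-01 -1.045e+02] F [ 3.4  1.1 10.3] M [-0.19 -0.67 -0.14] gap13.6
0.18 t7.17 [599.2 209.  112. ] [-8.980e+01  1.000e-01 -1.045e+02] F [ 2.  -0.3  9.3] M [-0.06 -0.54 -0.14] gap13.0
0.04 t7.42 [591.3 211.  112.6] [-8.990e+01  1.000e-01 -1.045e+02] F [1.1 0.6 9.1] M [ 0.08 -0.3  -0.11] gap13.0
-0.09 t7.67 [583.3 213.1 112.1] [-8.990e+01  1.000e-01 -1.045e+02] F [1.2 1.3 7.8] M [ 0.23 -0.22 -0.12] gap13.0
-0.22 t7.92 [575.4 215.2 110.4] [-9.000e+01  1.000e-01 -1.045e+02] F [1.4 2.5 5.6] M [ 0.49 -0.26 -0.16] gap13.4
-0.35 t8.17 [567.9 217.  107.7] [ -90.     0.  -104.5] F [1.2 5.4 3.9] M [ 0.83 -0.26 -0.19] gap13.3
```

```bash
python3 - <<'E'
from h import *
from workcell import bot
bot.set_gripper(40,20); st(bot)
s=bot.get_state(); p=s["tcp_pos"].copy(); p[2]=215; bot.line_to(p,velocity=250)
rot=[-90,0,-104.5]
# camera over mouth
T=Rt(rot); off=T@np.array([-84.8,-142.7,-.8]); zc=T@np.array([.3303,.9439,0])
tcp=np.array([0,0,250.]); cz=tcp[2]+off[2]; tg=mix(0,25,102); L=(cz-102)/-zc[2]; cam=tg-zc*L; tcp=cam-off; print(tcp)
bot.move_to(tcp,rot); st(bot)
for n in ("wrist","side","scene"):
    d=bot.snapshot(n); np.savez(n+"2.npz",**d); cv2.imwrite(f"pics/{n}2.png",d["image"][:,:,::-1])
    if n!="wrist": crop(d,*((180,310,190,290,5) if n=="side" else (240,350,190,290,5)),f"pics/{n}2c.png")
E
```

```text
t8.54 [567.7 216.3 107.2] [ -90.1   -0.  -104.5] F [ 0.2 -0.9  0.1] M [ 0.05 -0.   -0.03] gap40.1
[570.67169514 141.38926787 250.        ]
 t9.55 [570.5 140.4 249.1] [ -90.1   -0.  -104.6] F [ 0.5  0.6 -0.1] M [ 0.01 -0.    0.01] gap40.1
```

View pics/wrist2.png

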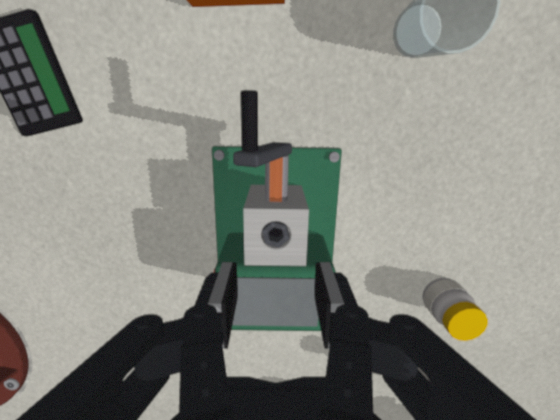

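View pics/side2c.png

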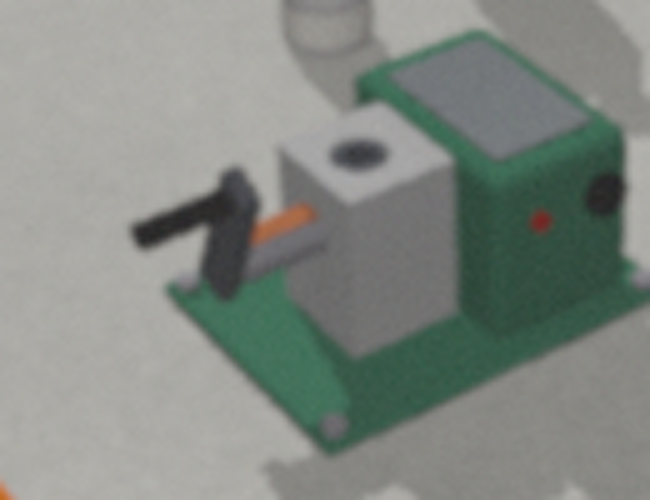

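View pics/scene2c.png

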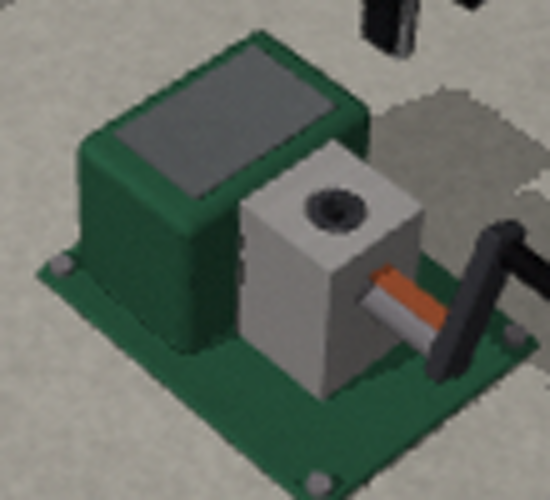

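```bash
python3 - <<'E'
from h import *
d=np.load("wrist2.npz"); crop(d,210,345,85,270,4 if 0 else 4,"pics/w2c.png")
im=d["image"][135:270,225:325][:,:,::-1]; cv2.imwrite("pics/w2d.png",cv2.resize(im,None,fx=6,fy=4.4*0+6,interpolation=cv2.INTER_CUBIC)[:600])
cv2.imwrite("pics/w2e.png",cv2.resize(d["image"][85:170,225:325][:,:,::-1],None,fx=6,fy=6,interpolation=cv2.INTER_CUBIC))
cv2.imwrite("pics/w2f.png",cv2.resize(d["image"][190:275,225:325][:,:,::-1],None,fx=6,fy=6,interpolation=cv2.INTER_CUBIC))
E
```

```text
(no output)
```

View pics/w2d.png

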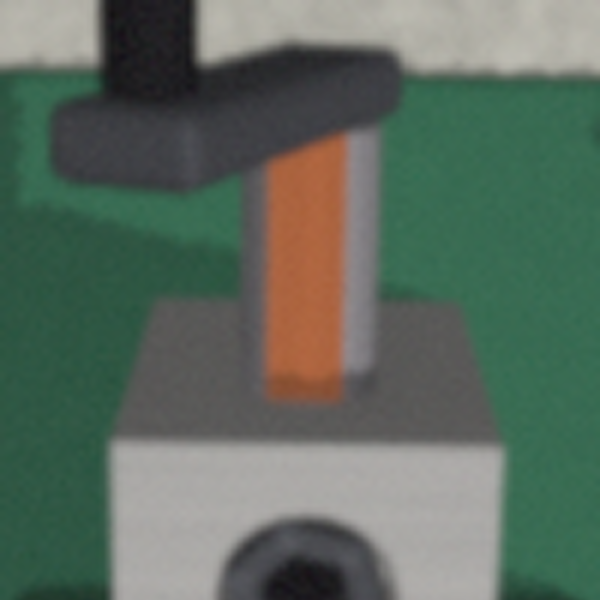

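View pics/w2e.png

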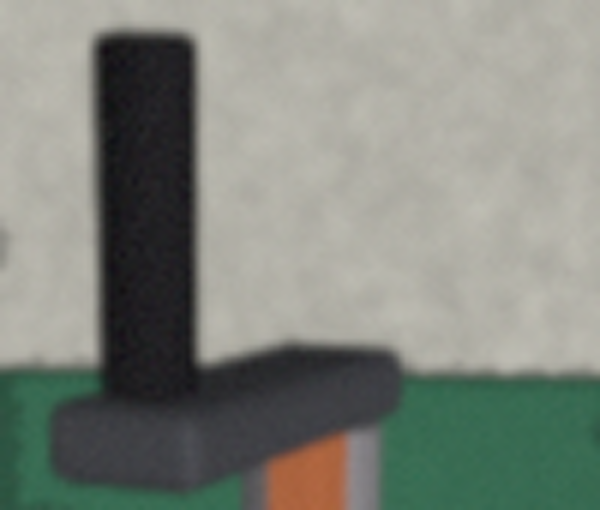

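View pics/w2f.png

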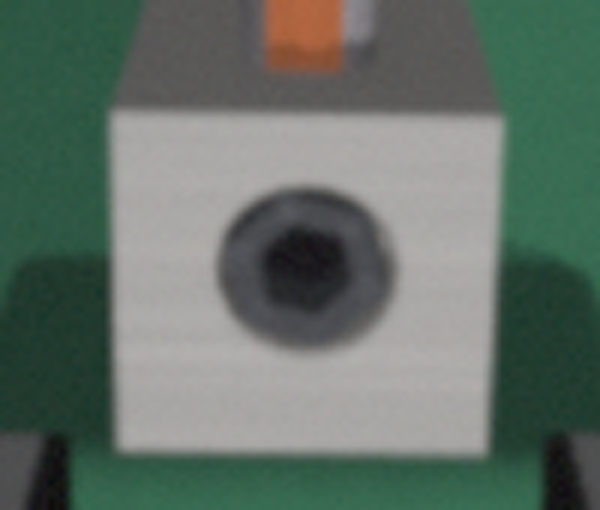

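```bash
python3 - <<'E'
from h import *
d=np.load("wrist2.npz")
e=lambda x,y:(225+x/6-.42,85+y/6-.42); f=lambda x,y:(225+x/6-.42,190+y/6-.42)
H=np.array([plane(d,*f(*p),103)[:2] for p in [(110,110),(504,118),(490,456),(118,452)]]);print(H.round(1))
for a,b in [(0,1),(3,2)]: v=H[b]-H[a]; print(np.degrees(np.arctan2(v[1],v[0])),np.linalg.norm(v))
for a,b in [(3,0),(2,1)]: v=H[b]-H[a]; print(np.degrees(np.arctan2(v[1],v[0]))-90,np.linalg.norm(v))
hc=H.mean(0); m=plane(d,*f(307,269),102); print("hub centre",hc,"mouth from hub",hc+3*EY[:2],"mouth",m)
yaw=np.radians(-14.5)
for yw in (-14,-14.5,-15):
    yw=np.radians(yw); ex=np.array([np.cos(yw),np.sin(yw)]); ey=np.array([-ex[1],ex[0]])
    o=lambda p:((p[:2]-m[:2])@ex).round(2),
    f2=lambda p:((p[:2]-m[:2])@ex, (p[:2]-m[:2])@ey)
    print(np.degrees(yw))
    for n,p,z in [("tip",e(146,40),126.4),("base",e(150,385),126.4)]: print(n,np.round(f2(plane(d,*p,z)),1))
    # colour profile across the shaft
    im=d["image"].astype(int); 
    for row in (162,167,172,177,182,187):
        R,G,B=[im[row,:,i] for i in range(3)]
        cop=np.where((R-B>50)[255:300])[0]+255
        # shaft grey = not green background (g > r+10 is green)
        sh=np.where((G-R<12)[255:300])[0]+255
        a=[f2(plane(d,c,row,80))[0] for c in (cop.min()-.5,cop.max()+.5)]; b=[f2(plane(d,c,row,70))[0] for c in (sh.min()-.5,sh.max()+.5)]
        print(row,np.round(a,1),np.round(np.mean(a),2),"shaft",np.round(b,1),np.round(np.mean(b),2))
E
```

```text
[[535.6 137.5]
 [597.4 120.1]
 [581.5  60. ]
 [519.1  77. ]]
-15.770386365003729 64.19934966162103
-15.209511649407718 64.70282871280652
-15.299651390186042 62.745829921560066
-14.833332449404068 62.118646640664984
hub centre [558.39803284  98.64678731] mouth from hub [559.14917285 101.55123023] mouth [559.47695954 101.80788858 102.        ]
-14.0
tip [-19.9 134.4]
base [-21.1  89.2]
162 [-5.6  7.4] 0.91 shaft [-21.4  12.8] -4.29
167 [-5.7  7.4] 0.86 shaft [-10.1  12.8] 1.35
172 [-5.8  7.4] 0.81 shaft [-10.2  12.8] 1.3
177 [-5.9  6.4] 0.25 shaft [-10.3  12.8] 1.25
182 [-7.   6.3] -0.31 shaft [-11.5  12.8] 0.68
187 [-7.1  6.3] -0.37 shaft [-22.2  25.6] 1.68
-14.500000000000002
tip [-21.1 134.2]
base [-21.9  89. ]
162 [-6.2  6.8] 0.31 shaft [-22.   12.2] -4.88
167 [-6.3  6.9] 0.3 shaft [-10.6  12.3] 0.81
172 [-6.3  6.9] 0.3 shaft [-10.7  12.3] 0.81
177 [-6.3  5.9] -0.22 shaft [-10.8  12.4] 0.8
182 [-7.4  5.9] -0.74 shaft [-11.9  12.4] 0.27
187 [-7.4  5.9] -0.75 shaft [-22.6  25.3] 1.32
-14.999999999999998
tip [-22.3 134. ]
base [-22.6  88.8]
162 [-6.8  6.2] -0.3 shaft [-22.6  11.6] -5.47
167 [-6.8  6.3] -0.26 shaft [-11.2  11.7] 0.26
172 [-6.8  6.4] -0.22 shaft [-11.2  11.8] 0.31
177 [-6.8  5.4] -0.69 shaft [-11.2  11.9] 0.35
182 [-7.8  5.5] -1.17 shaft [-12.3  12. ] -0.13
187 [-7.8  5.6] -1.13 shaft [-23.   24.9] 0.97
```

The crank is close, though the stripe and handle read about -0.02 to -0.07 rad. I'll regrip and nudge it by +0.04.

```bash
sed -i 's/np.radians(-14.5)/np.radians(-15.0)/; s/M0=np.array(\[559.4,101.0,0.\])/M0=np.array([559.4,101.6,0.])/' h.py; python3 - <<'E'
from h import *
from workcell import bot
rot=[-90,0,-105]; g=18.7
p0=np.array([567.9,217.0,107.5])
bot.move_to(p0+[0,0,50],rot); bot.line_to(p0); st(bot)
bot.set_gripper(12,20); s=st(bot,"grip"); print(tomix(s["tcp_pos"]))
p1=mix(-19.4,tomix(p0)[1],108.3); bot.line_to(p1,velocity=40); bot.wait(.2); s=st(bot,"moved"); print(tomix(s["tcp_pos"]))
bot.set_gripper(40); bot.line_to(p1+[0,0,90],velocity=250)
T=Rt(rot); off=T@np.array([-84.8,-142.7,-.8]); zc=T@np.array([.3303,.9439,0])
cz=230+off[2]; tg=mix(0,30,102); L=(cz-102)/-zc[2]; tcp=tg-zc*L-off; print(tcp)
bot.move_to(tcp,rot); st(bot)
d=bot.snapshot("wrist"); np.savez("wrist3.npz",**d); cv2.imwrite("pics/w3.png",d["image"][:,:,::-1])
cv2.imwrite("pics/w3c.png",cv2.resize(d["image"][70:270,215:335][:,:,::-1],None,fx=3*1.33,fy=3,interpolation=cv2.INTER_CUBIC))
E
```

```text
t10.73 [568.7 216.4 108.9] [ -89.9    0.  -105. ] F [ 0.1  0.8 -0.7] M [-0.04  0.01 -0.01] gap40.3
grip t11.08 [568.8 217.1 109.2] [ -89.9    0.  -105. ] F [-2.   0.1  6. ] M [-0.14  0.3  -0.09] gap13.2
[-20.84876218 113.94973957 109.19670083]
moved t11.53 [570.  216.7 109.7] [ -90.    0. -105.] F [-4.  -0.3  6.9] M [ 0.12  1.04 -0.1 ] gap13.1
[-19.53883241 113.96961713 109.69360215]
[570.5064427  139.95884581 230.        ]
 t12.84 [570.2 139.  229.1] [ -90.1   -0.  -105.1] F [-0.2 -0.2 -0.3] M [ 0.04 -0.04  0.03] gap40.0
```

View pics/w3.png

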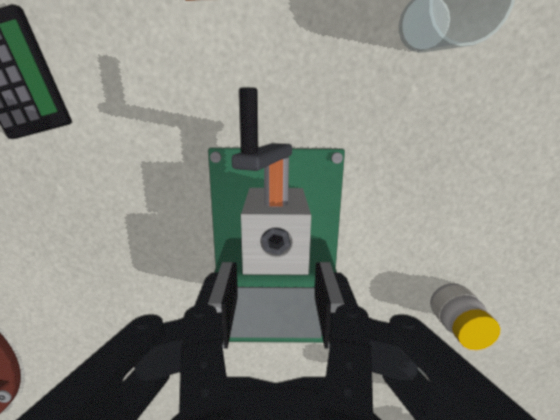

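```bash
python3 - <<'E'
from h import *
d=np.load("wrist3.npz")
cv2.imwrite("pics/w3d.png",cv2.resize(d["image"][150:210,235:315][:,:,::-1],None,fx=9,fy=9,interpolation=cv2.INTER_CUBIC))
cv2.imwrite("pics/w3f.png",cv2.resize(d["image"][195:280,230:325][:,:,::-1],None,fx=7,fy=7,interpolation=cv2.INTER_CUBIC))
E
```

```text
(no output)
```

View pics/w3d.png

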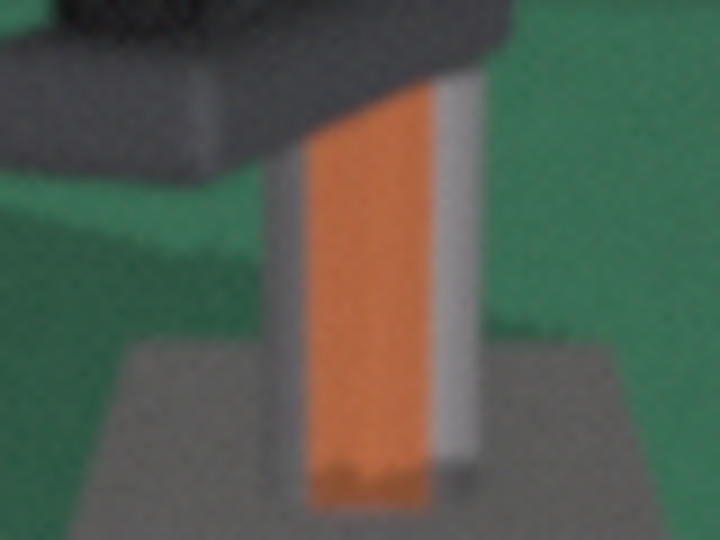

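View pics/w3f.png

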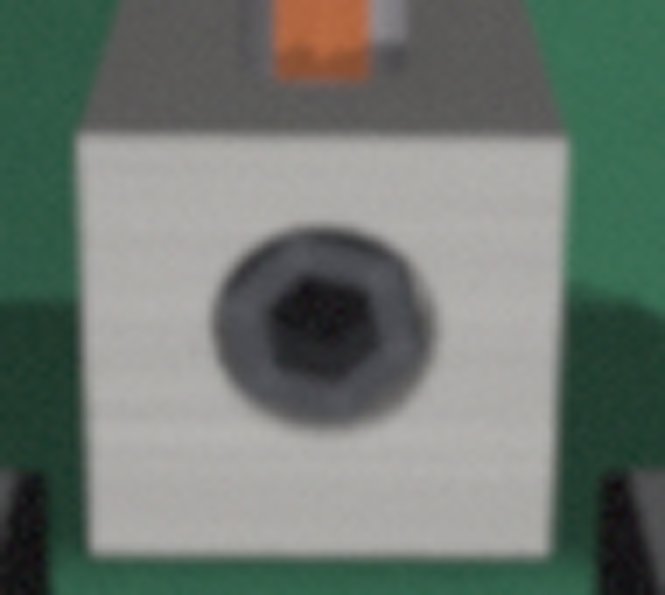

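Stripe now centred on the shaft within about 0.5 mm, handle at shaft ≈ 0.0. The socket hex has its corners along mixer ±y. On to the key.

```bash
python3 - <<'E'
from h import *
from workcell import bot
rot=[-90,0,-6.0]
bot.set_gripper(50,80)
bot.move_to([508.7,-265.3,180],rot); st(bot)
d=bot.snapshot("wrist"); np.savez("wk2.npz",**d); cv2.imwrite("pics/wk2.png",d["image"][:,:,::-1])
E
```

```text
t15.25 [ 508.9 -265.   180.1] [-90.  -0.  -6.] F [ 0.4  0.3 -1.1] M [-0.01 -0.01 -0.02] gap49.7
```

View pics/wk2.png

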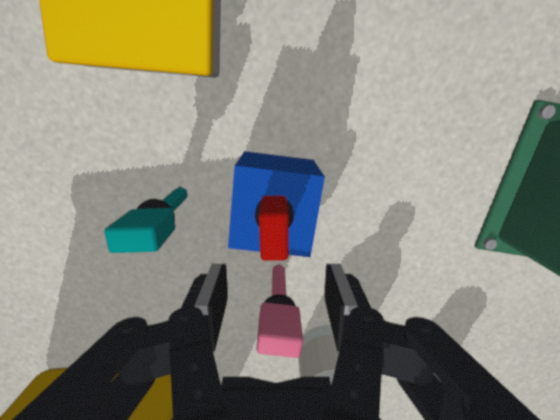

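The handle at (274,240) is parallel to the pads and centred. Descend and grip.

```bash
python3 - <<'E'
from h import *
from workcell import bot
rot=[-90,0,-6.0]
bot.line_to([508.7,-265.3,89.5],velocity=200); st(bot,"down")
bot.set_gripper(15,80); s=st(bot,"grip"); p=s["tcp_pos"].copy()
p[2]+=3; bot.line_to(p,velocity=60); bot.wait(.1); st(bot,"lift3")
p[2]=200; bot.line_to(p,velocity=200); bot.wait(.2); st(bot,"up")
for n in ("wrist","side","scene"):
    d=bot.snapshot(n); np.savez(n+"4.npz",**d); cv2.imwrite(f"pics/{n}4.png",d["image"][:,:,::-1])
E
```

```text
down t15.90 [ 509.  -265.4   90.4] [-90.  -0.  -6.] F [0.6 1.2 0.3] M [-0.03  0.05 -0.05] gap50.0
grip t16.27 [ 509.6 -266.    91.4] [-90.1  -0.1  -6. ] F [-0.6  0.5  7.2] M [0.17 0.08 0.02] gap19.5
lift3 t16.62 [ 509.5 -265.9   94.2] [-90.   0.  -6.] F [ 0.8 -1.2 -0.9] M [-0.01 -0.05 -0.02] gap19.4
up t17.50 [ 509.  -265.5  198.2] [-89.9   0.1  -6. ] F [-0.3 -0.7 -1.9] M [-0.06  0.07  0.01] gap19.6
```

View pics/wrist4.png

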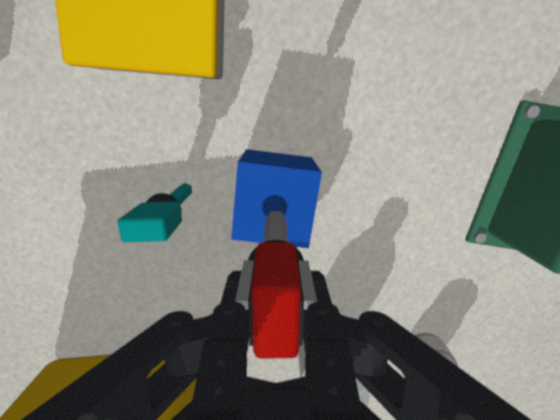

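View pics/side4.png

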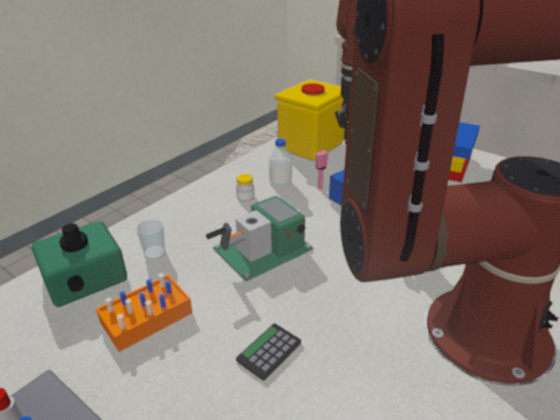

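View pics/scene4.png

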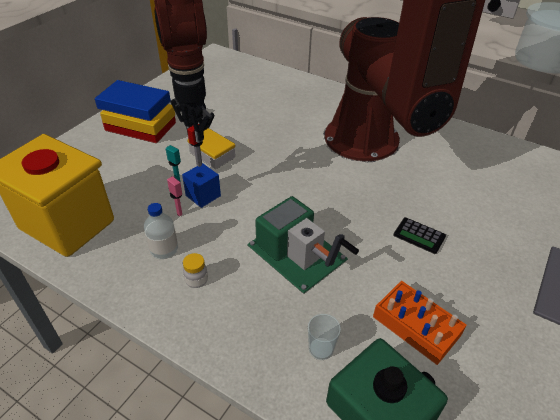

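```bash
python3 - <<'E'
from h import *
d=np.load("wrist4.npz")
cv2.imwrite("pics/w4c.png",cv2.resize(d["image"][185:265,235:315][:,:,::-1],None,fx=7,fy=7,interpolation=cv2.INTER_CUBIC))
z=d["z_map"]
C=cloud(d)
for v in range(196,250,3): print(v,C[v,275].round(0),C[v,271].round(0))
print("stand hole",plane(d,274.5,207,80))
E
```

```text
196 [ 519. -267.   10.] [ 519. -271.   12.]
199 [ 520. -267.   21.] [ 519. -271.   23.]
202 [ 519. -267.   33.] [ 519. -271.   33.]
205 [ 520. -267.   42.] [ 519. -271.   43.]
208 [ 520. -267.   51.] [ 519. -270.   53.]
211 [ 501. -265.  115.] [ 501. -268.  116.]
214 [ 501. -265.  122.] [ 501. -268.  122.]
217 [ 501. -264.  130.] [ 501. -267.  128.]
220 [ 502. -265.  134.] [ 424. -256.  341.]
223 [ 501. -265.  141.] [ 501. -267.  141.]
226 [ 501. -264.  147.] [ 501. -267.  146.]
229 [ 502. -265.  150.] [ 501. -267.  151.]
232 [ 502. -265.  156.] [ 501. -267.  156.]
235 [ 502. -265.  161.] [ 501. -267.  161.]
238 [ 501. -265.  166.] [ 501. -267.  166.]
241 [ 493. -264.  189.] [ 493. -266.  189.]
244 [ 491. -263.  196.] [ 490. -265.  198.]
247 [ 491. -263.  201.] [ 490. -265.  201.]
stand hole [ 509.42904441 -265.93165496   80.        ]
```

View pics/w4c.png

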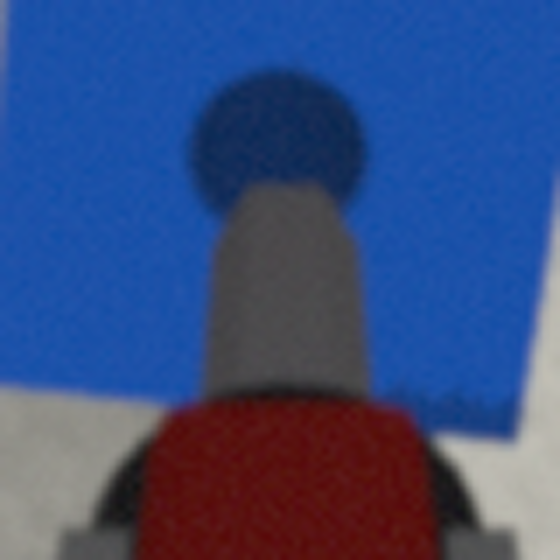

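Key gripped, upright, with a flat towards the camera (tip at (275,211)). The hole in the stand is at (509.4,-265.9). Next I'll hover over the screw.

```bash
python3 - <<'E'
from h import *
from workcell import bot
rot=[-90,0,-4.0]
bot.move_to([509,-265.5,232],[-90,0,-6]) if 0 else None
p=np.array([559.7,101.7,232.])
bot.line_to([530,-180,232],rot,velocity=350)
bot.move_to(p,rot); p[2]=200; bot.line_to(p,velocity=120); bot.wait(.2); st(bot)
d=bot.snapshot("wrist"); np.savez("wrist5.npz",**d)
cv2.imwrite("pics/w5c.png",cv2.resize(d["image"][160:280,215:335][:,:,::-1],None,fx=5,fy=5,interpolation=cv2.INTER_CUBIC))
for n,b in (("side",(200,310,170,270)),("scene",(240,350,170,270))):
    e=bot.snapshot(n); np.savez(n+"5.npz",**e); crop(e,*b,5,f"pics/{n}5c.png")
C=cloud(d)
for v in range(205,250,3): print(v,C[v,275].round(1))
E
```

```text
t19.77 [560.2 101.5 201. ] [-90.   -0.1  -4. ] F [ 0.6  0.9 -1.1] M [-0.01  0.03  0.01] gap19.2
205 [557.2 101.6  89.1]
208 [560.  101.4  88.8]
211 [474.8 108.2 343.7]
214 [552.7 102.  124.8]
217 [552.6 102.1 131.5]
220 [552.4 102.1 138.2]
223 [552.2 102.1 144.4]
226 [552.4 102.1 149.6]
229 [552.8 102.1 153.8]
232 [552.5 102.2 159.5]
235 [553.  102.1 163.1]
238 [552.9 102.2 168.1]
241 [543.5 102.9 193.2]
244 [542.3 103.  199.4]
247 [542.1 103.  203.2]
```

View pics/w5c.png

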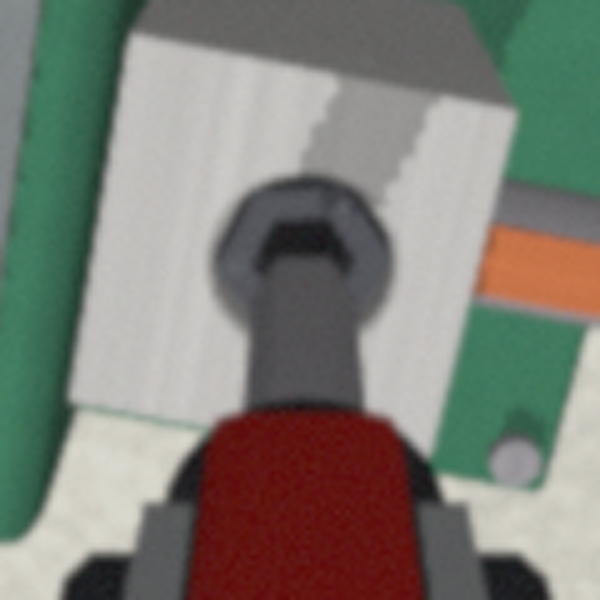

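View pics/side5c.png

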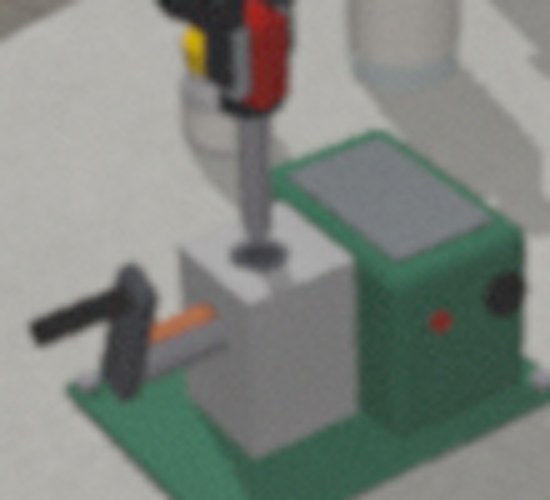

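View pics/scene5c.png

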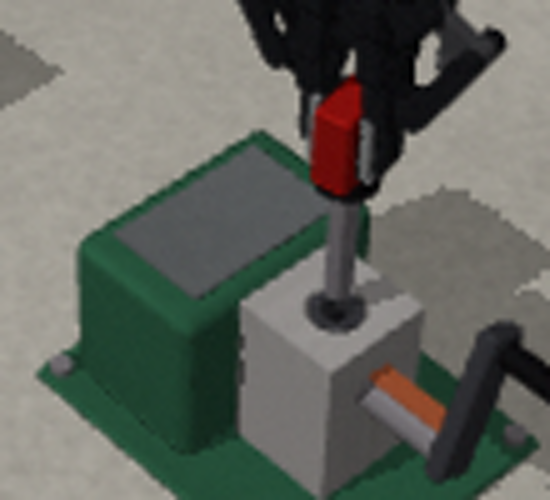

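```bash
python3 - <<'E'
from h import *
d=np.load("wrist5.npz")
for x,y in [(303,262),(303,268)]: print(plane(d,215+x/5-.4,160+y/5-.4,102.5))
print("ring top",plane(d,215+303/5-.4,160+176/5-.4,102.5))
s=np.load("scene5.npz"); w=np.load("side5.npz")
print(plane(s,240+335/5-.4,170+310/5-.4,102),plane(w,200+259/5-.4,170+257/5-.4,102))
E
```

```text
[558.89565592 101.70358066 102.5       ]
[559.93529357 101.63049389 102.5       ]
ring top [544.29493977 102.73001436 102.5       ]
[560.43700806 100.15946928 102.        ] [556.8744405  101.77725622 102.        ]
```

```bash
python3 - <<'E'
from h import *
from workcell import bot
rot=[-90,0,-4.0]
x,y=559.2,101.7
b=bot.get_state()["contact_force"][2]
bot.line_to([x,y,187.5],rot,velocity=60); s=st(bot)
z=187.5
while z>182:
    z-=.7; bot.line_to([x,y,z],velocity=20); s=st(bot,"%.1f"%z)
    if s["contact_force"][2]-b>6 or np.linalg.norm(s["contact_force"][:2])>12: break
E
```

```text
t20.28 [558.8 101.8 186.7] [-90.    0.1  -4. ] F [-0.7  0.6 -1. ] M [0.01 0.02 0.01] gap19.2
186.8 t20.53 [559.3 101.7 186.9] [-90.  -0.  -4.] F [-0.1  0.  -0.8] M [-0.    0.03 -0.01] gap19.2
186.1 t20.78 [559.2 101.7 186.1] [-90.  -0.  -4.] F [-0.9 -0.  -0.9] M [ 0.01  0.   -0.04] gap19.2
185.4 t21.03 [559.2 101.7 185.3] [-90.   0.  -4.] F [ 0.5 -0.5 -1.3] M [ 0.03  0.01 -0.01] gap19.6
184.7 t21.28 [559.3 101.7 184.6] [-90.  -0.  -4.] F [ 1.  -0.  -1.3] M [-0.09 -0.14  0.02] gap19.3
184.0 t21.53 [559.3 101.7 184. ] [-90.  -0.  -4.] F [ 0.2 -0.5 -0.8] M [-0.1  -0.19 -0.03] gap19.6
183.3 t21.78 [559.3 101.7 183.3] [-90.  -0.  -4.] F [ 1.1 -0.8 -0.9] M [-0.15 -0.3  -0.  ] gap19.2
182.6 t22.03 [559.3 101.7 182.6] [-90.  -0.  -4.] F [ 1.1 -0.9 -0.5] M [-0.26 -0.39  0.01] gap19.1
181.9 t22.28 [559.2 101.7 181.9] [-90.  -0.  -4.] F [ 1.5 -0.9 -0. ] M [-0.25 -0.43  0.01] gap18.9
```

```bash
python3 - <<'E'
from h import *
from workcell import bot
x,y=559.2,101.7; z=181.9
while z>174.5:
    z-=.7; bot.line_to([x,y,z],velocity=20); s=st(bot,"%.1f"%z)
    if s["contact_force"][2]+1>5 or np.linalg.norm(s["contact_force"][:2])>10: break
d=bot.snapshot("wrist"); np.savez("wrist6.npz",**d)
cv2.imwrite("pics/w6c.png",cv2.resize(d["image"][160:280,215:335][:,:,::-1],None,fx=5,fy=5,interpolation=cv2.INTER_CUBIC))
E
```

```text
181.2 t22.53 [559.3 101.7 181.2] [-90.  -0.  -4.] F [ 1.8 -1.5 -1.2] M [-0.22 -0.49  0.01] gap18.7
180.5 t22.78 [559.2 101.7 180.5] [-90.  -0.  -4.] F [ 2.  -1.2 -0.9] M [-0.32 -0.46  0.03] gap19.1
179.8 t23.03 [559.2 101.7 179.8] [-90.  -0.  -4.] F [ 2.7 -0.9 -0.4] M [-0.34 -0.41  0.01] gap19.3
179.1 t23.28 [559.2 101.7 179.1] [-90.  -0.  -4.] F [ 0.8 -1.9 -0.5] M [-0.35 -0.55 -0.01] gap19.2
178.4 t23.53 [559.2 101.7 178.4] [-90.  -0.  -4.] F [ 2.5 -2.  -0.3] M [-0.38 -0.59  0.03] gap19.2
177.7 t23.78 [559.2 101.7 177.7] [-90.   0.  -4.] F [ 1.9 -1.2 -0.5] M [-0.41 -0.62  0.05] gap19.2
177.0 t24.03 [559.2 101.7 177. ] [-90.  -0.  -4.] F [ 1.7 -1.  -0.9] M [-0.36 -0.56  0.08] gap19.3
176.3 t24.28 [559.2 101.7 176.3] [-90.  -0.  -4.] F [ 1.2 -1.8 -0.3] M [-0.41 -0.61  0.04] gap18.8
175.6 t24.53 [559.2 101.7 175.6] [-90.   0.  -4.] F [ 2.1 -1.6 -1. ] M [-0.46 -0.6   0.04] gap19.2
174.9 t24.78 [559.2 101.7 175.1] [-90.  -0.  -4.] F [ 2.  -1.1  2.1] M [-0.42 -0.47 -0.03] gap19.2
174.2 t25.03 [559.4 101.7 174.8] [-90.  -0.  -4.] F [ 0.2 -1.6  5.3] M [-0.4  -0.18 -0.05] gap19.0
```

View pics/w6c.png

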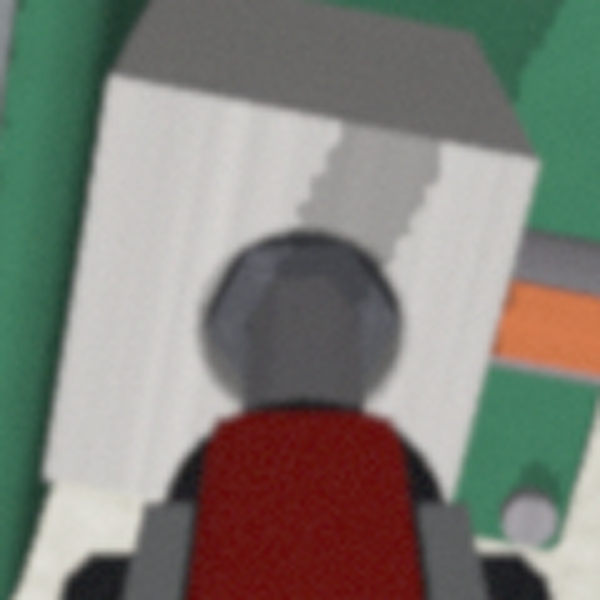

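The key seated fully: tip 13 mm below the mouth, contact at the expected height, about 6 N down. Now I'll turn clockwise in small steps and watch Mz.

```bash
cat >> h.py <<'E'
def mz(bot,n=6):
    M=[];F=[];r=[]
    for _ in range(n): bot.wait(.03); s=bot.get_state(); M.append(s["moment"]);F.append(s["contact_force"]);r.append(s["tcp_rot"][2])
    return np.mean(M,0),np.mean(F,0),np.mean(r),s["t"],s["tcp_pos"]
def step(bot,psi,xyz):
    bot.move_to(xyz,[-90,0,psi]); M,F,r,t,p=mz(bot)
    print("psi %.1f act %.2f t%.2f Mz %.3f  F %s M %s z %.1f"%(psi,r,t,M[2],F.round(1),M[:2].round(2),p[2])); return M,F,r
E
python3 - <<'E'
from h import *
from workcell import bot
xyz=[559.2,101.7,174.2]
for psi in (-4,-8,-12,-16,-20,-24):
    M,F,r=step(bot,psi,xyz)
    if F[2]>14 or M[2]>.27: break
E
```

```text
psi -4.0 act -4.00 t25.53 Mz -0.000  F [ 0.5 -1.6  5.4] M [-0.43 -0.18] z 174.8
psi -8.0 act -7.99 t25.98 Mz 0.132  F [ 1.2 -1.5  5.1] M [-0.47 -0.31] z 174.9
psi -12.0 act -11.99 t26.43 Mz 0.163  F [ 1.2 -1.1  5.4] M [-0.46 -0.32] z 174.8
psi -16.0 act -15.99 t26.88 Mz 0.122  F [ 1.5 -1.4  5.1] M [-0.44 -0.32] z 174.8
psi -20.0 act -19.99 t27.33 Mz 0.122  F [ 0.9 -1.6  5.3] M [-0.44 -0.32] z 174.9
psi -24.0 act -23.99 t27.78 Mz 0.141  F [ 1.1 -1.5  5.5] M [-0.43 -0.36] z 174.8
```

```bash
python3 - <<'E'
from h import *
from workcell import bot
xyz=[559.2,101.7,174.2]
for psi in np.arange(-27,-46,-3):
    M,F,r=step(bot,float(psi),xyz)
    if F[2]>14 or M[2]>.25: break
E
```

```text
psi -27.0 act -26.99 t28.23 Mz 0.147  F [ 1.1 -1.2  5.2] M [-0.42 -0.36] z 174.8
psi -30.0 act -29.99 t28.68 Mz 0.135  F [ 1.2 -1.2  5.2] M [-0.42 -0.37] z 174.9
psi -33.0 act -32.99 t29.13 Mz 0.159  F [ 1.3 -1.5  5. ] M [-0.39 -0.4 ] z 174.9
psi -36.0 act -35.99 t29.58 Mz 0.139  F [ 1.2 -1.3  5.1] M [-0.39 -0.4 ] z 174.8
psi -39.0 act -38.99 t30.03 Mz 0.157  F [ 1.7 -1.7  5.1] M [-0.38 -0.41] z 174.9
psi -42.0 act -41.95 t30.48 Mz 0.151  F [ 1.6 -0.9  5.1] M [-0.38 -0.42] z 174.9
psi -45.0 act -44.95 t30.93 Mz 0.178  F [ 1.3 -0.9  5.2] M [-0.39 -0.45] z 174.9
```

```bash
python3 - <<'E'
from h import *
from workcell import bot
xyz=[559.2,101.7,174.2]
for psi in np.arange(-48,-58,-3):
    M,F,r=step(bot,float(psi),xyz)
    if F[2]>14 or M[2]>.26: break
E
```

```text
psi -48.0 act -47.94 t31.38 Mz 0.189  F [ 1.2 -1.4  5.1] M [-0.38 -0.45] z 174.8
psi -51.0 act -50.94 t31.83 Mz 0.240  F [ 1.6 -1.2  5. ] M [-0.4  -0.47] z 174.8
psi -54.0 act -53.94 t32.28 Mz 0.255  F [ 1.6 -1.3  4.8] M [-0.38 -0.49] z 174.8
psi -57.0 act -56.94 t32.73 Mz 0.278  F [ 1.9 -1.5  4.9] M [-0.41 -0.5 ] z 174.8
```

Stiffening is clear from about -45°. One small step more, then back off within the socket play to unload.

```bash
python3 - <<'E'
from h import *
from workcell import bot
xyz=[559.2,101.7,174.2]
step(bot,-59.0,xyz)
for psi in (-57,-55.):
    M,F,r=step(bot,psi,xyz)
    if abs(M[2])<.05: break
E
```

```text
psi -59.0 act -58.93 t33.18 Mz 0.325  F [ 1.8 -1.3  4.9] M [-0.4  -0.51] z 174.9
psi -57.0 act -56.95 t33.63 Mz 0.076  F [ 1.4 -1.3  5. ] M [-0.38 -0.47] z 174.8
psi -55.0 act -54.96 t34.08 Mz 0.030  F [ 1.5 -0.9  4.8] M [-0.29 -0.39] z 174.8
```

```bash
python3 - <<'E'
from h import *
from workcell import bot
bot.line_to([559.2,101.7,188],velocity=40); st(bot,"out")
bot.line_to([559.2,101.7,236],velocity=200)
bot.line_to([530,-150,236],[-90,0,-30],velocity=350)
bot.move_to([508.9,-265.9,215],[-90,0,-6]); bot.line_to([508.9,-265.9,185],velocity=150); bot.wait(.2); st(bot,"over stand")
d=bot.snapshot("wrist"); np.savez("wrist7.npz",**d)
cv2.imwrite("pics/w7c.png",cv2.resize(d["image"][150:270,215:335][:,:,::-1],None,fx=5,fy=5,interpolation=cv2.INTER_CUBIC))
C=cloud(d)
for v in range(205,245,5): print(v,C[v,275].round(1))
E
```

```text
out t34.58 [558.8 101.9 187.7] [-90.   0. -55.] F [ 1.  -0.3 -0.4] M [ 0.01 -0.02  0.05] gap19.2
over stand t37.03 [ 509.4 -265.9  186.2] [-90.   -0.1  -6. ] F [-0.5  0.5 -1.1] M [-0.03 -0.02  0.02] gap18.8
205 [ 519.7 -267.4   33.2]
210 [ 519.9 -267.3   48. ]
215 [ 502.2 -265.2  111.5]
220 [ 502.  -265.2  122.5]
225 [ 501.9 -265.1  132.4]
230 [ 502.  -265.1  140.9]
235 [ 502.  -265.1  149. ]
240 [ 493.2 -264.   176.1]
```

View pics/w7c.png

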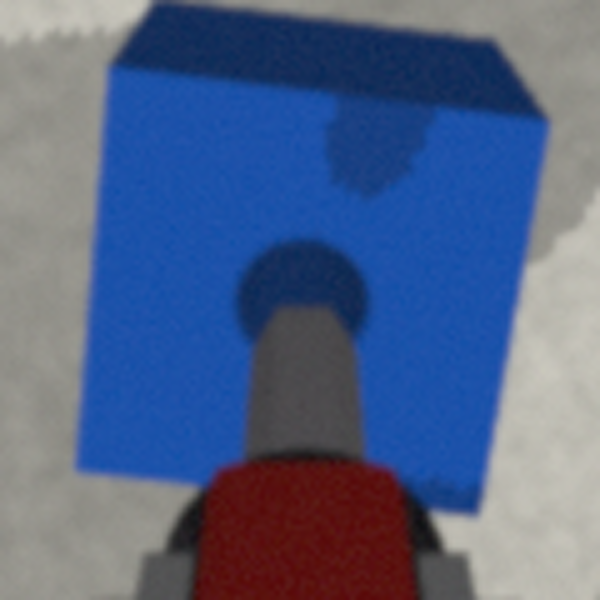

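The key is over the hole: shank axis x ≈ 509.0, hole centre x ≈ 508.8, both centred laterally at column ~303 of the crop. Inserting.

```bash
python3 - <<'E'
from h import *
from workcell import bot
x,y=508.7,-265.9
bot.line_to([x,y,162],velocity=80); st(bot)
ok=True
for z in (150,135,115,98):
    bot.line_to([x,y,z],velocity=120); s=st(bot,str(z))
    F=s["contact_force"]
    if F[2]>6 or np.hypot(F[0],F[1])>10: ok=False; print("STOP"); break
z=98
while ok and z>90:
    z-=1; bot.line_to([x,y,z],velocity=30); s=st(bot,str(z))
    if s["contact_force"][2]>2: break
E
```

```text
t37.52 [ 508.2 -265.6  161.1] [-90.    0.1  -6. ] F [ 0.3  0.2 -1.4] M [ 0.04 -0.02  0.02] gap19.1
150 t37.77 [ 508.3 -265.6  149.4] [-90.    0.1  -6. ] F [ 0.7  0.3 -1.2] M [ 0.02 -0.02  0.02] gap19.4
135 t38.05 [ 508.3 -265.5  134.5] [-90.    0.1  -6. ] F [-0.5  0.8 -1.5] M [ 0.03 -0.   -0.02] gap19.5
115 t38.37 [ 508.3 -265.6  114.8] [-90.    0.1  -6. ] F [-0.2 -0.8 -1.4] M [ 0.03  0.03 -0.07] gap18.8
98 t38.66 [ 508.4 -265.6   97.9] [-90.   0.  -6.] F [ 0.4 -0.1 -1.3] M [-0.    0.01  0.02] gap18.9
97 t38.91 [ 508.9 -266.1   97.6] [-90.  -0.  -6.] F [-1.3  0.4 -1.3] M [0.04 0.01 0.01] gap19.4
96 t39.16 [ 508.7 -265.9   96. ] [-90.   0.  -6.] F [-0.1 -0.4 -1.3] M [ 0.01  0.01 -0.01] gap19.3
95 t39.41 [ 508.6 -265.9   94.9] [-90.   0.  -6.] F [ 0.8 -0.4 -0.7] M [ 0.01  0.01 -0.02] gap19.1
94 t39.66 [ 508.7 -265.9   93.9] [-90.   0.  -6.] F [-0.1 -0.2 -0.5] M [-0.03  0.   -0.01] gap19.6
93 t39.91 [ 508.6 -265.8   92.9] [-90.   0.  -6.] F [-1.3  0.5 -1.3] M [-0.    0.03  0.04] gap19.0
92 t40.16 [ 508.7 -265.8   91.9] [-90.   0.  -6.] F [ 0.2  0.5 -1.6] M [-0.01 -0.03 -0.02] gap19.2
91 t40.41 [ 508.8 -266.    91.4] [-90.  -0.  -6.] F [-0.   0.3  3.2] M [0.16 0.23 0.02] gap19.0
```

Collar contact came at the same height it was picked from (91.4). Release and retreat.

```bash
python3 - <<'E'
from h import *
from workcell import bot
bot.set_gripper(45); bot.wait(.2); st(bot)
bot.line_to([508.7,-265.9,230],velocity=200)
bot.move_to([470,-262,310],[-90,0,-10]); st(bot)
d=bot.snapshot("wrist"); cv2.imwrite("pics/w8.png",d["image"][:,:,::-1]); np.savez("wrist8.npz",**d)
e=bot.snapshot("scene"); np.savez("scene8.npz",**e); crop(e,150,350,140,290,4,"pics/sc8.png")
E
```

```text
t40.98 [ 508.7 -265.9   91. ] [-90.   0.  -6.] F [-0.   0.9 -0.2] M [-0.02 -0.07 -0.02] gap44.5
 t42.27 [ 469.8 -262.1  309.7] [-90.  -0. -10.] F [-0.1  0.7 -0. ] M [ 0.   -0.02 -0.03] gap45.1
```

View pics/w8.png

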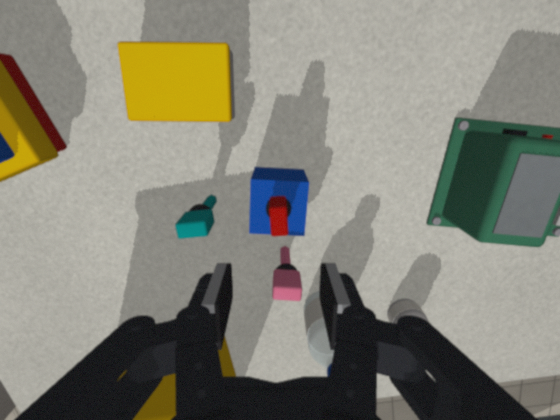

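View pics/sc8.png

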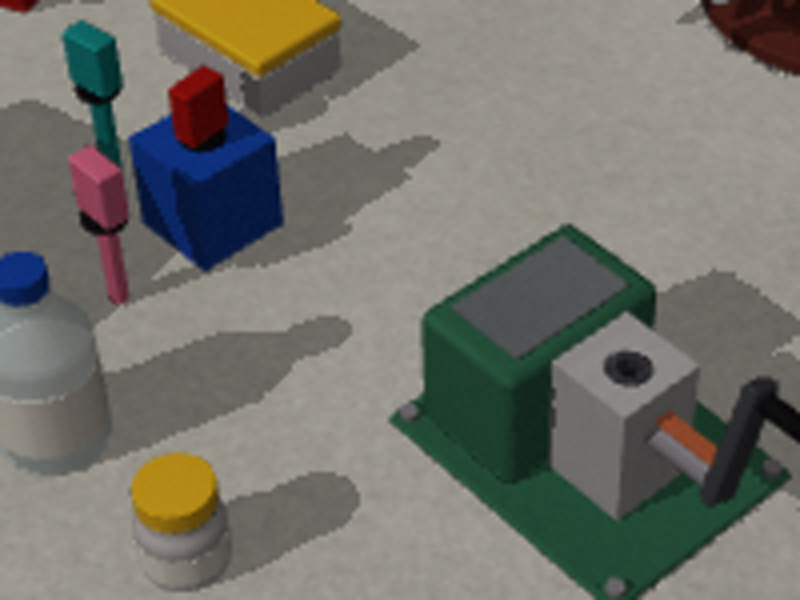

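The key is back upright in the stand, exactly as in the first picture. The crank has not moved, and the neighbouring things are where they were.

```bash
python3 - <<'E'
from workcell import bot
print(bot.hand_in(), bot.get_state()["t"])
E
```

```text
the job is handed in; nothing more can be done
the job is handed in; nothing more can be done
```

The job is done and handed in at about 42 s of the 72 s. No verdict was reported.

- **Crank:** I gripped the handle and swung it from about 1.05 rad to the flat-up position, then regripped and nudged it by about +0.04. The last checks disagree slightly: the handle position gives about +0.02 rad, while the stripe's offset on the shaft gives about -0.05. Both are inside the 0.1 limit.
- **Seating the key:** The red key dropped straight into the socket without any searching. It bottomed at the expected depth with about 5 N of downward push.
- **Tightening:** I turned the gripper 55° clockwise in steps. The torque read at rest stayed at about 0.14 N m, began to rise at about 45°, and reached 0.33 N m at the last step. I estimate the screw at 0.25 to 0.3 rad, which is snug. The resting readings run about 0.05 below the stated running torque, and I took no picture of the socket's final angle.
- **Putting back:** I unloaded the key within the socket's play, lifted it out and returned it to the stand. Its collar touched at the same height as when I picked it up, and the last wrist and scene pictures show it upright. The things visible in those two pictures look unmoved. The calculator, tube rack and beaker were outside them, but nothing was touched near them. The arm was clear of everything.

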